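# Tamp the sugar loaves level in their bin

## Task

Two amber sugar loaves stick up from the wooden bin. Take the flat wooden tamper from the oak shelf and press them down with its foot until they sit on the bin floor and all five loaves lie level, without touching the loaves with the gripper. Then stand the tamper upright again in its place on the shelf and let go, leaving the shakers, bottle and sieve where they stand.

Things in the scene. Friction and masses are not known exactly. Their poses are not given: they have to be found in the camera images.
- bin: open wooden bin, fixed, 132 mm (its x) by 232 mm (its y), walls 8 mm thick and 54 mm high, floor 8 mm thick; inside 116 x 216 mm. Five loaves lie side by side along its y; when all are down they leave up to 8 mm of its length free and their tops are 48 mm above the origin, 6 mm below the rim. Origin: centre of its underside on the counter, z up
- wedge_left: amber sugar loaf, loose, 0.13 kg, wide side up: 80 mm long (x), 22 mm wide (y) underneath, 58 mm on top, 40 mm high. Jammed 12 to 20 mm above the floor between two dark loaves; pressed at its middle with 5 to 25 N it spreads them and sinks to the floor, its top level with theirs; that may nudge the other. Origin: centre of its underside, z up. The one to the bin's +y
- wedge_right: amber sugar loaf, loose, 0.13 kg, wide side up: 80 mm long (x), 22 mm wide (y) underneath, 58 mm on top, 40 mm high. Jammed 12 to 20 mm above the floor between two dark loaves; pressed at its middle with 5 to 25 N it spreads them and sinks to the floor, its top level with theirs; that may nudge the other. Origin: centre of its underside, z up. The one to the bin's -y
- loaf_left: dark sugar loaf, loose, 0.24 kg, wide side down on the bin floor: 100 mm long (its x), 56 mm wide (its y) underneath, 20 mm on top, 40 mm high, sides at 66 degrees. Origin: centre of its underside. At the bin's +y end
- loaf_mid: dark sugar loaf, loose, 0.24 kg, wide side down on the bin floor: 100 mm long (its x), 56 mm wide (its y) underneath, 20 mm on top, 40 mm high, sides at 66 degrees. Origin: centre of its underside. In the middle
- loaf_right: dark sugar loaf, loose, 0.24 kg, wide side down on the bin floor: 100 mm long (its x), 56 mm wide (its y) underneath, 20 mm on top, 40 mm high, sides at 66 degrees. Origin: centre of its underside. At the bin's -y end
- tamper: wooden tamper, 0.3 kg, standing upright in one of three places on the oak shelf: round flat foot 60 mm across and 16 mm thick, with a dark square handle 28 x 28 mm in section above it, up to 120 mm over the underside. Origin at the centre of the foot's underside; x and y are square to the handle's faces
- shelf: low oak shelf, fixed: board 300 mm (its x) by 100 mm (its y), its top 50 mm above the counter. The tamper and the two shakers stand on it in a row along its x about 90 mm apart. Origin on the counter under its centre
- shaker_1: glass shaker with chrome cap on the oak shelf, 46 mm across, 92 mm high, loose; to be left alone. Origin at the centre of its underside
- shaker_2: second shaker, just like the first
- bottle: tall green glass bottle standing on the counter between the shelf and the bin, 66 mm across, 240 mm high, loose; to be left alone. Origin at the centre of its underside
- sieve: small aluminium sieve lying on the counter, bowl 100 mm across and 45 mm high with a handle reaching to 166 mm from the bowl's centre along its y, loose; to be left alone. Origin under the bowl's centre

How it is judged:
By the outcome, as a careful person would: the job done as asked, in the order asked, and still so for the second after the job is handed in, with the robot touching nothing.
It also fails if it takes over 64 s, if anything falls off the work surface, if the arm or the gripper's body presses on something with over 40 N, if the wrist force passes 120 N, or if a joint passes its speed limit or range.

## Robot

A 6-joint arm with a two-finger parallel gripper is mounted at the origin on the work surface. World frame = base frame: x ahead of the robot, y to its left, z up, the work surface at z = 0. Lengths are in mm, angles in rad, forces in N, time in s.
With the tool pointing down it reaches from about 400 to 925 mm from the base axis. Payload 12.5 kg.
Tool frame: the origin (TCP) lies midway between the tips of the shut fingers; the grasp point (between the pads) lies 19 mm behind it; z points along the fingers, y is the line along which they close (so a half turn about z gives the same grasp; the last joint's range is limited). The gripper opens to 95 mm and grips with 3 to 60 N. Pads are 20 mm wide; open, the fingers measure 119 mm over their backs; the gripper's body (75 mm by 180 mm) begins 59 mm behind the grasp point.
Start: joints at [-1.436, 0.491, 1.559, -0, 1.092, -0.106], TCP at [149.072, -606.98, 214.661] pointing down, gripper open.
Joint ranges: [-3.1, 3.1], [-0.84, 2.19], [0.05, 2.79], [-1.13, 4.28], [0.06, 2.93], [-2.69, 2.69]. Speed limits (rad/s): [2.22, 2.22, 2.79, 3.14, 3.14, 3.14].

## Interface

Orientations are given as [roll, pitch, yaw] about the fixed x, y, z axes, in that order (R = Rz(yaw) Ry(pitch) Rx(roll)).
In Python, from cell import * gives the robot as it stands. The module is installed in compiled form; this text tells all that it offers.
- The arm moves only by the tool arm_command, never from a script. Its arguments are lists of equal length, an entry for each row: "delta_pos": the shift along the world's x, y, z in units of 250 mm (1.0 is 250 mm), a list of three; "delta_rot": the turn, a rotation vector about the world's x, y, z in units of 90 degrees (1.0 is 90 degrees), a list of three; "claw": the closure, from 0 (fully open) to 1 (shut). In form: {"delta_pos": [[tx, ty, tz], ...], "delta_rot": [[wx, wy, wz], ...], "claw": [claw, ...]}. A call has exactly 5 rows; each row is the pose to reach, as a shift and turn from the pose commanded when the call began; what a row does not reach only later rows make up. A row lasts 1/12 s, in which the tool goes at most 41.7 mm and 7.16 degrees, less where a joint would pass 70% of its speed; a pose out of reach is approached as far as the arm can. A call with a number of a shift or a turn outside -1 to 1 is refused whole. A call with a gripper value outside its range is refused whole. The fingers move at their own pace and stop on an object; the grip force is fixed at half the most. Time passes only in rows, so rows that repeat a pose let the fingers close, or fill a call up. It gives the time, the measured TCP pose, the force, the opening and the grip force at its end, in the units of the state.
- state(): the state, without advancing time (a new reading comes with each control period).
- read_camera(name): name is "side" or "top"; returns the picture (480x640x3 uint8, red, green, blue); there is no depth.
- calibration(name): a dict with "camera_matrix" (3x3 intrinsics, pixels), "T" (4x4, takes a point from camera to world coordinates). Camera axes: x right, y down, z forward; pixel columns grow to the right and rows downward; lengths in mm; the calibration is good to about 2 mm. A picture is of the moment at which its call begins. calibration takes no time and is no camera call.
- job_done(): hands the job in; it is judged then, once.
The state is a dict: "t": time; "joints": joint angles; "qvel": joint speeds; "tau": joint torques, N m; "eef_pos": TCP position; "tcp_rot": TCP orientation; "ft_force": force on the tool from outside, world axes, zero at the start; "moment": the same for the moment, N m; "opening": opening from 0.0 (shut) to 1.0 (fully open); "grip_force": force on a finger pad.
Only numpy, scipy, OpenCV 4.12 (cv2) and the standard library are available. Lean on these libraries where they do the work, as an engineer would, in place of code of your own. Each camera call takes 0.05 s, during which the arm holds its last target. There are 200 camera calls.

## Working session

There is one attempt and no reset: what is moved stays moved. The work goes in short steps, Python scripts to look and compute and a tool call to move; the robot and the scene stay as the last step left them, time stands still between calls to the robot, and variables do not carry over. Pictures are saved under pics/ and viewed, at most 10 in all, crops included, and the job is handed in when it is done.

Besides the shell and the picture viewer there is one more tool, called after ">>>" as name(argument=value, ...) on one line, values as JSON. arm_command: Moves the arm, as the interface text tells. Shifts and turns lie within -1 to 1; 1 stands for 250 mm of shift or 90 degrees of turn. Its arguments: {"type":"object","properties":{"delta_pos":{"type":"array"},"delta_rot":{"type":"array"},"claw":{"type":"array"}},"required":["delta_pos","delta_rot","claw"]}

```bash
mkdir -p pics; python3 - <<'E'
from cell import *
import cv2
for n in("top","side"):
    cv2.imwrite(f"pics/{n}0.png",read_camera(n)[:,:,::-1]); c=calibration(n); print(c["camera_matrix"],c["T"].round(3) if hasattr(c["T"],"round") else c["T"])
s=state();print(s)
E
```

```text
[[483.39196387   0.         315.32601   ]
 [  0.         483.39196387 238.74465981]
 [  0.           0.           1.        ]] [[ 4.40000e-02 -9.78000e-01  2.06000e-01  4.24458e+02]
 [-9.99000e-01 -4.30000e-02  9.00000e-03  3.94320e+01]
 [ 0.00000e+00 -2.06000e-01 -9.79000e-01  8.93082e+02]
 [ 0.00000e+00  0.00000e+00  0.00000e+00  1.00000e+00]]
[[468.59408161   0.         308.57312856]
 [  0.         468.59408161 241.70415457]
 [  0.           0.           1.        ]] [[-8.81000e-01 -3.47000e-01  3.22000e-01  2.98874e+02]
 [-4.73000e-01  6.18000e-01 -6.28000e-01  5.86064e+02]
 [ 1.90000e-02 -7.06000e-01 -7.08000e-01  6.87292e+02]
 [ 0.00000e+00  0.00000e+00  0.00000e+00  1.00000e+00]]
{'t': 0.1, 'joints': array([-1.43561520e+00,  4.91465679e-01,  1.55940204e+00,  3.33402478e-05,
        1.09169191e+00, -1.05601592e-01]), 'qvel': array([-0.00255923, -0.00039193, -0.00175604, -0.0004105 ,  0.00053294,
       -0.00183683]), 'tau': array([ 3.84966843e-03, -6.13622332e+01, -2.58607131e+01,  6.94256206e-02,
        4.69965313e-02, -6.05670198e-05]), 'eef_pos': array([ 149.03854067, -606.74437518,  214.13639994]), 'tcp_rot': array([-3.14063419e+00, -1.31330425e-04,  2.40767270e-01]), 'ft_force': array([0.34102452, 0.3241662 , 0.1491499 ]), 'moment': array([-0.01280614, -0.00975544,  0.0415666 ]), 'grip_force': 0.0, 'opening': 1.0011440759675563}
```

View pics/top0.png

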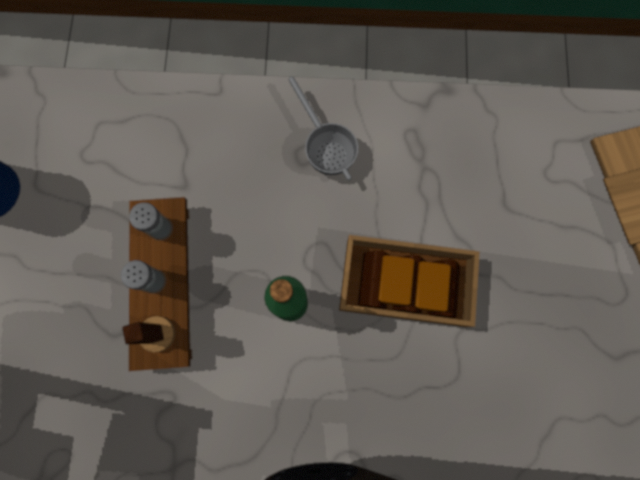

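View pics/side0.png

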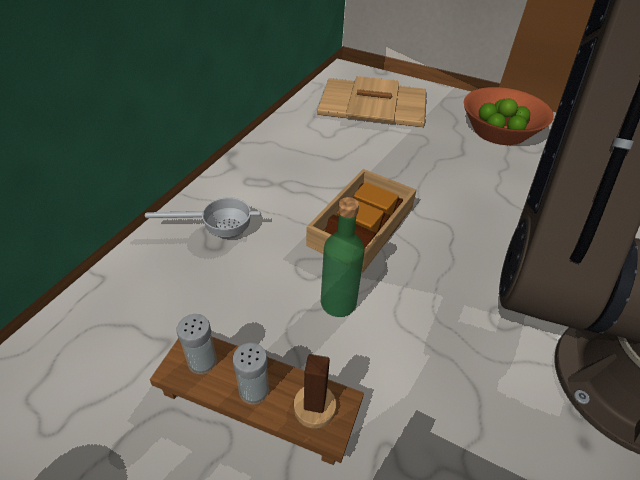

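The top view shows the bin at about (410,280), the bottle at (286,298), and the tamper at the near end of the shelf (handle top ~(133,333), foot ~(157,334)). The side view confirms this, with the tamper at (316,385). Next I'll zoom in.

```bash
cat > h.py <<'E'
import numpy as np, cv2
from cell import *
def ray(n,u,v,z):
    c=calibration(n);K=np.array(c["camera_matrix"]);T=np.array(c["T"])
    d=T[:3,:3]@np.linalg.solve(K,[u,v,1]);o=T[:3,3];return (o+d*(z-o[2])/d[2])
def proj(n,p):
    c=calibration(n);K=np.array(c["camera_matrix"]);T=np.linalg.inv(c["T"])
    q=K@(T[:3,:3]@np.array(p,float)+T[:3,3]);return q[:2]/q[2]
E
python3 - <<'E'
import cv2,numpy as np
t=cv2.imread("pics/top0.png");s=cv2.imread("pics/side0.png")
def crop(im,u,v,w,h,k):
    c=cv2.resize(im[v:v+h,u:u+w],None,fx=k,fy=k,interpolation=cv2.INTER_CUBIC)
    return cv2.convertScaleAbs(c,alpha=1.6)
a=crop(t,110,300,100,75,4);b=crop(s,280,340,100,75,4);c=crop(t,335,230,150,100,4)
o=np.zeros((600,800,3),np.uint8);o[:300,:400]=a;o[:300,400:]=b
c=cv2.resize(c,(450,300));o[300:,:450]=c   # x3
d=crop(s,300,165,120,100,3)[:300,:350];o[300:,450:800]=d[:, :350]
cv2.imwrite("pics/c1.png",o)
E
```

```text
(no output)
```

View pics/c1.png

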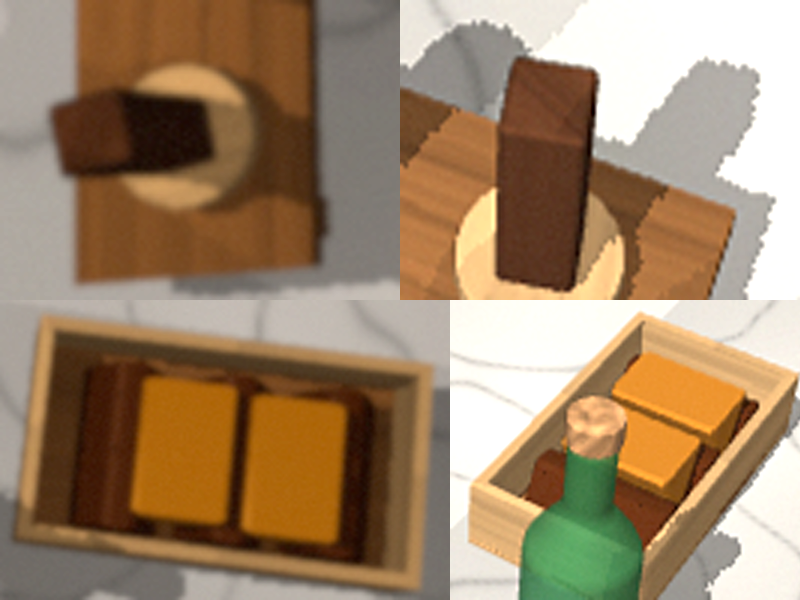

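The crops show the handle top quad, the foot disc, the bin rim corners and both amber tops clearly. I'll triangulate from these.

```bash
python3 - <<'E'
from h import *
np.set_printoptions(precision=1,suppress=True)
q=lambda pts,k,u0,v0:[((u+.5)/k-.5+u0,(v+.5)/k-.5+v0) for u,v in pts]
def quad(nm,n,pts,z):
    P=np.array([ray(n,u,v,z)[:2] for u,v in pts]);c=P.mean(0)
    e=[P[(i+1)%4]-P[i] for i in range(4)]
    print(nm,c,"len",[round(np.hypot(*x),1) for x in e],"ang",[round(np.degrees(np.arctan2(x[1],x[0])),1) for x in e])
quad("handle top",'top',q([(52,105),(122,92),(133,165),(66,175)],4,110,300),170)
quad("handle side",'side',q([(513-400,58),(598-400,70),(587-400,140),(498-400,132)],4,280,340),170)
u,v=q([(183,137)],4,110,300)[0];print("foot",ray('top',u,v,64))
quad("shelf",'top',[(129.5,201.5),(186,198),(189,365.5),(129,370)],50)
quad("bin",'top',q([(42,16),(434,67),(415,290),(13,240)],3,335,230),54)
for z in (62,66):
  quad("wl",'top',q([(147,78),(239,82),(228,225),(132,215)],3,335,230),z)
  quad("wr",'top',q([(252,94),(348,102),(337,245),(242,237)],3,335,230),z)
print("shakers",ray('top',143,215,142),ray('top',134,274,142),"bottle",ray('top',281,290,240), "sieve",ray('top',332,148,45))
E
```

```text
handle top [423.2 307.3] len [np.float64(25.9), np.float64(27.0), np.float64(24.5), np.float64(26.2)] ang [np.float64(-77.0), np.float64(-164.7), np.float64(100.9), np.float64(18.4)]
handle side [423.6 311. ] len [np.float64(26.9), np.float64(24.5), np.float64(27.2), np.float64(26.1)] ang [np.float64(-160.2), np.float64(108.6), np.float64(23.2), np.float64(-71.8)]
foot [423.5 308.7  64. ]
shelf [514.6 318.2] len [np.float64(102.2), np.float64(295.1), np.float64(101.0), np.float64(295.9)] ang [np.float64(-83.8), np.float64(-173.3), np.float64(96.7), np.float64(6.9)]
bin [ 534.5 -120.7] len [np.float64(232.1), np.float64(130.6), np.float64(230.4), np.float64(132.8)] ang [np.float64(-95.1), np.float64(173.8), np.float64(85.5), np.float64(-5.5)]
wl [533.6 -96.8] len [np.float64(53.4), np.float64(83.1), np.float64(54.8), np.float64(80.0)] ang [np.float64(-90.0), np.float64(175.8), np.float64(86.6), np.float64(-5.3)]
wr [ 525.1 -159. ] len [np.float64(55.6), np.float64(82.8), np.float64(53.9), np.float64(82.8)] ang [np.float64(-92.3), np.float64(174.9), np.float64(87.7), np.float64(-3.9)]
wl [533.1 -96.2] len [np.float64(53.2), np.float64(82.7), np.float64(54.5), np.float64(79.6)] ang [np.float64(-90.0), np.float64(175.8), np.float64(86.6), np.float64(-5.3)]
wr [ 524.7 -158. ] len [np.float64(55.3), np.float64(82.4), np.float64(53.7), np.float64(82.4)] ang [np.float64(-92.3), np.float64(174.9), np.float64(87.7), np.float64(-3.9)]
shakers [609.1 324.1 142. ] [513.6 327.  142. ] bottle [489.1  88.5 240. ] sieve [777.   23.6  45. ]
```

>>> arm_command(delta_pos=[[0.1,0.08,0.06],[0.21,0.17,0.12],[0.31,0.25,0.18],[0.42,0.34,0.24],[0.52,0.42,0.3]], delta_rot=[[0,0,0],[0,0,0],[0,0,0],[0,0,0],[0,0,0.04]], claw=[0,0,0,0,0])

```text
t: 0.52
eef_pos: [280.1, -500.5, 290.1]
tcp_rot: [-3.141, -0.0, 0.303]
ft_force: [-0.2, 0.2, -0.1]
opening: 0.998
grip_force: 0.0
```

>>> arm_command(delta_pos=[[0.1,0.13,0],[0.19,0.26,0],[0.29,0.38,0],[0.38,0.51,0],[0.48,0.64,0]], delta_rot=[[0,0,0],[0,0,0],[0,0,0],[0,0,0],[0,0,0]], claw=[0,0,0,0,0])

```text
t: 0.93
eef_pos: [399.6, -340.2, 289.5]
tcp_rot: [-3.141, 0.0, 0.303]
ft_force: [0.9, -0.5, 0.1]
opening: 0.998
grip_force: 0.0
```

>>> arm_command(delta_pos=[[0.06,0.15,0],[0.12,0.3,0],[0.18,0.45,0],[0.24,0.6,0],[0.28,0.75,0]], delta_rot=[[0,0,0],[0,0,0],[0,0,0],[0,0,0],[0,0,0]], claw=[0,0,0,0,0])

```text
t: 1.35
eef_pos: [469.7, -152.5, 289.5]
tcp_rot: [-3.142, 0.0, 0.304]
ft_force: [0.8, -0.3, 0.1]
opening: 1.002
grip_force: 0.0
```

>>> arm_command(delta_pos=[[0.02,0.15,0],[0.04,0.3,0],[0.06,0.45,0],[0.06,0.6,0],[0.06,0.75,0]], delta_rot=[[0,0,0],[0,0,0],[0,0,0],[0,0,0],[0,0,0]], claw=[0,0,0,0,0])

```text
t: 1.77
eef_pos: [483.8, 34.9, 289.5]
tcp_rot: [-3.142, 0.0, 0.304]
ft_force: [1.0, -0.3, -0.3]
opening: 1.001
grip_force: 0.0
```

>>> arm_command(delta_pos=[[-0.02,0.15,0],[-0.05,0.3,0],[-0.08,0.45,0],[-0.12,0.6,0],[-0.16,0.75,0]], delta_rot=[[0,0,0],[0,0,0],[0,0,0],[0,0,0],[0,0,0]], claw=[0,0,0,0,0])

```text
t: 2.18
eef_pos: [443.2, 222.2, 289.5]
tcp_rot: [3.141, 0.0, 0.304]
ft_force: [0.8, -0.6, 0.1]
opening: 1.0
grip_force: 0.0
```

>>> arm_command(delta_pos=[[-0.03,0.15,0],[-0.06,0.28,0],[-0.08,0.35,0],[-0.08,0.35,-0.1],[-0.08,0.35,-0.24]], delta_rot=[[0,0,0],[0,0,0],[0,0,0],[0,0,0],[0,0,0]], claw=[0,0,0,0,0])

```text
t: 2.6
eef_pos: [424.4, 309.8, 230.8]
tcp_rot: [-3.141, -0.005, 0.306]
ft_force: [0.9, 0.9, -1.1]
opening: 0.998
grip_force: 0.0
```

```bash
python3 - <<'E'
from h import *
t=read_camera("top");s=read_camera("side");st=state();print(st["eef_pos"],st["tcp_rot"])
for n in("top","side"): print(n,proj(n,st["eef_pos"]))
f=lambda im,u,v:cv2.resize(im[v:v+120,u:u+100,::-1],None,fx=4,fy=4,interpolation=cv2.INTER_CUBIC)
cv2.imwrite("pics/c2.png",cv2.convertScaleAbs(np.hstack([f(t,90,270),f(s,270,310)]),alpha=1.6))
E
```

```text
[422.03045596 307.29371514 225.76688363] [3.13990198 0.00772458 0.30439522]
top [117.61703613 333.42090406]
side [321.1243637  337.51800681]
```

View pics/c2.png

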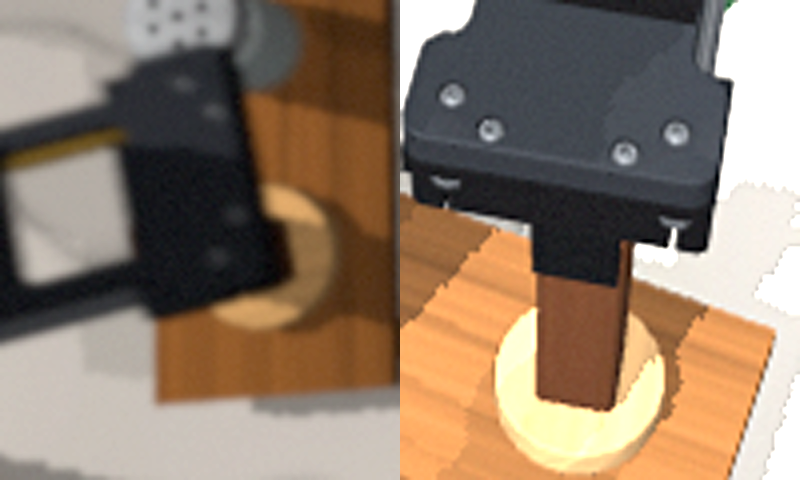

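The side crop shows the fingers straddling the handle, with the finger (575,255) in line with the front face of the handle (577,340). Now I'll descend and grip.

>>> arm_command(delta_pos=[[0,0,-0.12],[0,0,-0.24],[0,0,-0.34],[0,0,-0.41],[0,0,-0.44]], delta_rot=[[0,0,0],[0,0,0],[0,0,0],[0,0,0],[0,0,0]], claw=[0,0,0,0,0])

```text
t: 3.12
eef_pos: [424.0, 307.6, 118.7]
tcp_rot: [3.141, 0.002, 0.303]
ft_force: [0.7, -0.0, 0.6]
opening: 1.001
grip_force: 0.0
```

>>> arm_command(delta_pos=[[0,0,0],[0,0,0],[0,0,0],[0,0,0],[0,0,0]], delta_rot=[[0,0,0],[0,0,0],[0,0,0],[0,0,0],[0,0,0]], claw=[0.3,0.5,0.7,1,1])

```text
t: 3.53
eef_pos: [424.4, 308.2, 120.7]
tcp_rot: [-3.141, -0.002, 0.304]
ft_force: [-0.2, -0.3, 0.0]
opening: 0.706
grip_force: 0.0
```

>>> arm_command(delta_pos=[[0,0,0],[0,0,0],[0,0,0],[0,0,0],[0,0,0]], delta_rot=[[0,0,0],[0,0,0],[0,0,0],[0,0,0],[0,0,0]], claw=[1,1,1,1,1])

```text
t: 3.95
eef_pos: [424.0, 308.0, 119.7]
tcp_rot: [3.141, 0.0, 0.304]
ft_force: [-0.4, -0.3, 0.1]
opening: 0.361
grip_force: 0.0
```

>>> arm_command(delta_pos=[[0,0,0],[0,0,0],[0,0,0],[0,0,0],[0,0,0]], delta_rot=[[0,0,0],[0,0,0],[0,0,0],[0,0,0],[0,0,0]], claw=[1,1,1,1,1])

```text
t: 4.37
eef_pos: [424.0, 307.9, 119.5]
tcp_rot: [3.141, 0.0, 0.304]
ft_force: [-0.7, 0.5, -3.9]
opening: 0.29
grip_force: 30.0
```

>>> arm_command(delta_pos=[[0,0,0],[0,0,0.02],[0,0,0.04],[0,0,0.08],[0,0,0.1]], delta_rot=[[0,0,0],[0,0,0],[0,0,0],[0,0,0],[0,0,0]], claw=[1,1,1,1,1])

```text
t: 4.78
eef_pos: [424.4, 308.2, 146.2]
tcp_rot: [-3.141, -0.001, 0.304]
ft_force: [-0.3, -0.2, -2.7]
opening: 0.294
grip_force: 30.0
```

>>> arm_command(delta_pos=[[0,0,0.12],[0,0,0.28],[0,0,0.44],[0,0,0.6],[0,0,0.72]], delta_rot=[[0,0,0],[0,0,0],[0,0,0],[0,0,0],[0,0,0]], claw=[1,1,1,1,1])

```text
t: 5.2
eef_pos: [423.9, 308.0, 329.0]
tcp_rot: [-3.141, -0.004, 0.304]
ft_force: [0.9, -0.3, -3.1]
opening: 0.292
grip_force: 30.0
```

>>> arm_command(delta_pos=[[0.02,-0.06,0.04],[0.05,-0.16,0.08],[0.08,-0.28,0.08],[0.12,-0.4,0.08],[0.16,-0.52,0.08]], delta_rot=[[0,0,0],[0,0,0],[0,0,0],[0,0,0],[0,0,0]], claw=[1,1,1,1,1])

```text
t: 5.62
eef_pos: [463.8, 176.8, 345.7]
tcp_rot: [3.141, -0.001, 0.304]
ft_force: [-0.4, 0.2, -3.5]
opening: 0.293
grip_force: 30.0
```

>>> arm_command(delta_pos=[[0.03,-0.12,0],[0.06,-0.24,0],[0.09,-0.36,0],[0.12,-0.48,0],[0.16,-0.6,0]], delta_rot=[[0,0,0],[0,0,0],[0,0,0],[0,0,0],[0,0,0]], claw=[1,1,1,1,1])

```text
t: 6.03
eef_pos: [503.6, 26.5, 345.6]
tcp_rot: [3.141, -0.001, 0.304]
ft_force: [0.4, -0.3, -3.1]
opening: 0.291
grip_force: 30.0
```

>>> arm_command(delta_pos=[[0.03,-0.12,0],[0.06,-0.24,0],[0.09,-0.36,0],[0.11,-0.46,0],[0.12,-0.5,0]], delta_rot=[[0,0,0],[0,0,0],[0,0,0],[0,0,0],[0,0,0]], claw=[1,1,1,1,1])

```text
t: 6.45
eef_pos: [534.2, -99.8, 345.1]
tcp_rot: [3.141, -0.0, 0.302]
ft_force: [0.2, 0.1, -3.7]
opening: 0.294
grip_force: 30.0
```

>>> arm_command(delta_pos=[[0,0,-0.12],[0,0,-0.28],[0,0,-0.44],[0,0,-0.6],[0,0,-0.72]], delta_rot=[[0,0,0],[0,0,0],[0,0,0],[0,0,0],[0,0,0]], claw=[1,1,1,1,1])

```text
t: 6.87
eef_pos: [533.0, -96.2, 162.6]
tcp_rot: [-3.141, 0.001, 0.304]
ft_force: [1.0, -0.4, -3.0]
opening: 0.291
grip_force: 30.0
```

```bash
python3 - <<'E'
from h import *
t=read_camera("top");s=read_camera("side");st=state();p=st["eef_pos"];print(p)
for n in("top","side"): print(n,proj(n,p-[0,0,69.7]))
f=lambda im,u,v:cv2.resize(im[v:v+120,u:u+100,::-1],None,fx=4,fy=4,interpolation=cv2.INTER_CUBIC)
cv2.imwrite("pics/c3.png",cv2.convertScaleAbs(np.hstack([f(t,360,220),f(s,310,120)]),alpha=1.6))
E
```

```text
[531.98939624 -95.97709413 161.27601626]
top [399.26662851 278.20638106]
side [362.1994191  200.29693931]
```

View pics/c3.png

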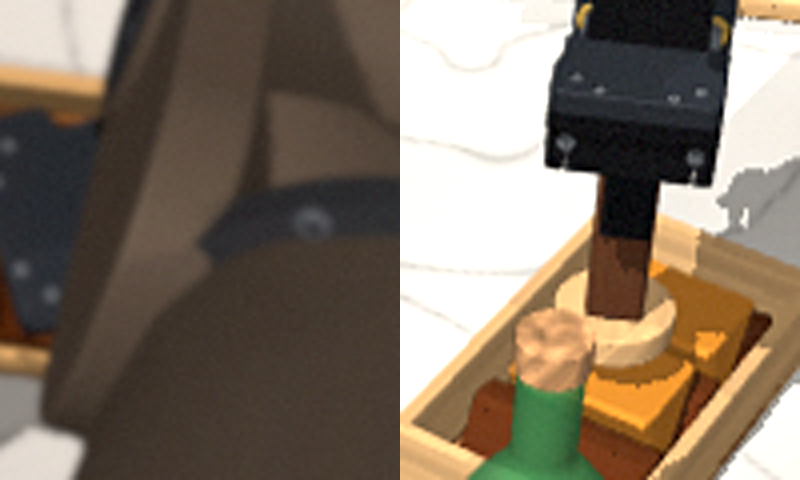

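The side crop shows the foot hovering over the nearer amber loaf, with its shadow on the loaf at (625,385). I'll press slowly.

>>> arm_command(delta_pos=[[0,0,-0.02],[0,0,-0.04],[0,0,-0.07],[0,0,-0.09],[0,0,-0.1]], delta_rot=[[0,0,0],[0,0,0],[0,0,0],[0,0,0],[0,0,0]], claw=[1,1,1,1,1])

```text
t: 7.38
eef_pos: [534.2, -97.0, 139.8]
tcp_rot: [3.141, -0.001, 0.304]
ft_force: [0.6, 0.2, -3.1]
opening: 0.293
grip_force: 30.0
```

>>> arm_command(delta_pos=[[0,0,-0.008],[0,0,-0.016],[0,0,-0.024],[0,0,-0.032],[0,0,-0.04]], delta_rot=[[0,0,0],[0,0,0],[0,0,0],[0,0,0],[0,0,0]], claw=[1,1,1,1,1])

```text
t: 7.8
eef_pos: [534.4, -96.7, 130.0]
tcp_rot: [3.142, -0.001, 0.303]
ft_force: [0.1, 3.3, 5.2]
opening: 0.293
grip_force: 30.0
```

>>> arm_command(delta_pos=[[0,0,-0.006],[0,0,-0.012],[0,0,-0.018],[0,0,-0.024],[0,0,-0.03]], delta_rot=[[0,0,0],[0,0,0],[0,0,0],[0,0,0],[0,0,0]], claw=[1,1,1,1,1])

```text
t: 8.22
eef_pos: [534.2, -96.9, 122.1]
tcp_rot: [3.141, -0.0, 0.304]
ft_force: [0.3, 3.3, 3.3]
opening: 0.296
grip_force: 30.0
```

>>> arm_command(delta_pos=[[0,0,-0.003],[0,0,-0.006],[0,0,-0.009],[0,0,-0.012],[0,0,-0.014]], delta_rot=[[0,0,0],[0,0,0],[0,0,0],[0,0,0],[0,0,0]], claw=[1,1,1,1,1])

```text
t: 8.63
eef_pos: [534.0, -97.0, 118.6]
tcp_rot: [3.142, 0.0, 0.304]
ft_force: [-0.2, 3.5, 4.8]
opening: 0.295
grip_force: 30.0
```

>>> arm_command(delta_pos=[[0,0,-0.002],[0,0,-0.004],[0,0,-0.006],[0,0,-0.006],[0,0,-0.006]], delta_rot=[[0,0,0],[0,0,0],[0,0,0],[0,0,0],[0,0,0]], claw=[1,1,1,1,1])

```text
t: 9.05
eef_pos: [534.0, -97.0, 117.4]
tcp_rot: [3.141, -0.0, 0.304]
ft_force: [-1.0, 3.1, 6.3]
opening: 0.294
grip_force: 30.0
```

>>> arm_command(delta_pos=[[0,0,-0.002],[0,0,-0.004],[0,0,-0.004],[0,0,-0.004],[0,0,-0.004]], delta_rot=[[0,0,0],[0,0,0],[0,0,0],[0,0,0],[0,0,0]], claw=[1,1,1,1,1])

```text
t: 9.47
eef_pos: [534.0, -97.0, 117.4]
tcp_rot: [3.141, -0.001, 0.304]
ft_force: [-4.3, 4.1, 19.5]
opening: 0.292
grip_force: 30.0
```

The force jumped to about 22 N with no further travel, so the left wedge is seated. I'll raise the tamper and look.

>>> arm_command(delta_pos=[[0,0,0.02],[0,0,0.08],[0,0,0.16],[0,0,0.24],[0,0,0.3]], delta_rot=[[0,0,0],[0,0,0],[0,0,0],[0,0,0],[0,0,0]], claw=[1,1,1,1,1])

```text
t: 9.88
eef_pos: [533.9, -97.4, 192.0]
tcp_rot: [3.141, 0.001, 0.304]
ft_force: [0.7, -0.2, -3.1]
opening: 0.292
grip_force: 30.0
```

>>> arm_command(delta_pos=[[0,0,0.12],[0,0,0.26],[0,0,0.4],[0,0,0.5],[0,0,0.56]], delta_rot=[[0,0,0],[0,0,0],[0,0,0],[0,0,0],[0,0,0]], claw=[1,1,1,1,1])

```text
t: 10.3
eef_pos: [534.2, -97.5, 333.8]
tcp_rot: [3.139, -0.002, 0.304]
ft_force: [-0.2, 0.4, -3.4]
opening: 0.292
grip_force: 30.0
```

```bash
python3 - <<'E'
from h import *
s=read_camera("side");st=state();p=st["eef_pos"];print(p,proj("side",p-[0,0,69.7]))
f=lambda im,u,v:cv2.resize(im[v:v+120,u:u+160,::-1],None,fx=5,fy=5,interpolation=cv2.INTER_CUBIC)
cv2.imwrite("pics/c4.png",cv2.convertScaleAbs(f(s,290,150),alpha=1.6))
E
```

```text
[534.71147326 -97.66164341 335.44067258] [371.33449628 121.25913132]
```

View pics/c4.png

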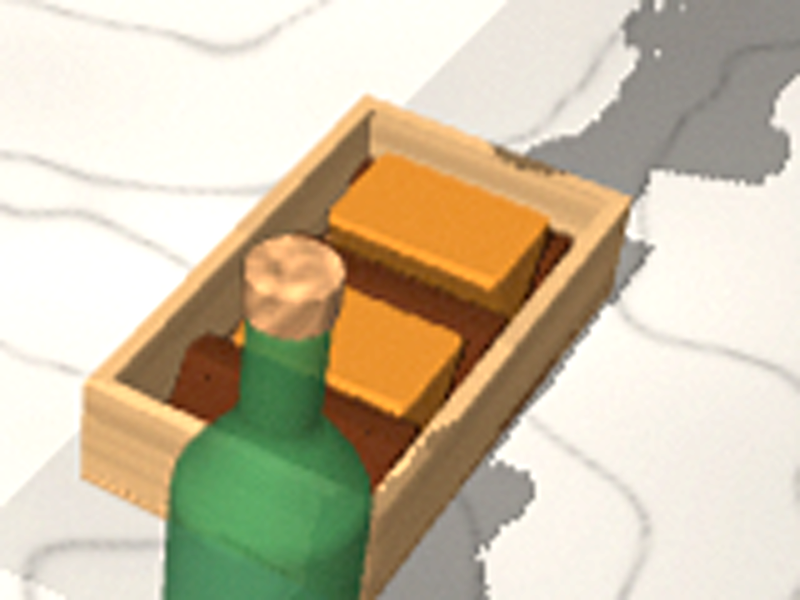

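The left wedge now sits low. The right one's top quad lies at crop pixels (385,155), (549,213), (493,293), (330,215).

```bash
python3 - <<'E'
from h import *
P=[(385,155),(549,213),(493,293),(330,215)]
for z in(62,67):
  w=np.array([ray('side',(u+.5)/5-.5+290,(v+.5)/5-.5+150,z)[:2] for u,v in P]);print(z,w.mean(0).round(1),[round(np.hypot(*(w[(i+1)%4]-w[i])),1) for i in range(4)])
w=[ray('side',(u+.5)/5-.5+290,(v+.5)/5-.5+150,48)[:2].round(1) for u,v in [(460,340),(402,415)]];print(w)
E
```

```text
62 [ 525.1 -167. ] [np.float64(76.5), np.float64(60.2), np.float64(79.7), np.float64(49.7)]
67 [ 523.3 -161. ] [np.float64(75.9), np.float64(59.7), np.float64(79.0), np.float64(49.3)]
[array([ 492.5, -115.2]), array([495.9, -62.7])]
```

>>> arm_command(delta_pos=[[-0.01,-0.08,0],[-0.02,-0.18,-0.14],[-0.036,-0.26,-0.3],[-0.036,-0.264,-0.46],[-0.036,-0.264,-0.6]], delta_rot=[[0,0,0],[0,0,0],[0,0,0],[0,0,0],[0,0,0]], claw=[1,1,1,1,1])

```text
t: 10.77
eef_pos: [523.6, -164.1, 178.1]
tcp_rot: [-3.141, 0.002, 0.302]
ft_force: [0.8, -0.4, -3.7]
opening: 0.29
grip_force: 30.0
```

>>> arm_command(delta_pos=[[0,0,-0.06],[0,0,-0.1],[0,0,-0.13],[0,0,-0.15],[0,0,-0.16]], delta_rot=[[0,0,0],[0,0,0],[0,0,0],[0,0,0],[0,0,0]], claw=[1,1,1,1,1])

```text
t: 11.18
eef_pos: [525.3, -163.0, 141.1]
tcp_rot: [3.141, -0.0, 0.304]
ft_force: [0.4, -1.0, -2.8]
opening: 0.291
grip_force: 30.0
```

>>> arm_command(delta_pos=[[0,0,-0.008],[0,0,-0.016],[0,0,-0.024],[0,0,-0.032],[0,0,-0.04]], delta_rot=[[0,0,0],[0,0,0],[0,0,0],[0,0,0],[0,0,0]], claw=[1,1,1,1,1])

```text
t: 11.6
eef_pos: [525.6, -163.5, 131.9]
tcp_rot: [3.14, -0.001, 0.304]
ft_force: [-1.3, -4.1, 4.7]
opening: 0.293
grip_force: 30.0
```

>>> arm_command(delta_pos=[[0,0,-0.006],[0,0,-0.012],[0,0,-0.018],[0,0,-0.024],[0,0,-0.032]], delta_rot=[[0,0,0],[0,0,0],[0,0,0],[0,0,0],[0,0,0]], claw=[1,1,1,1,1])

```text
t: 12.02
eef_pos: [525.3, -163.1, 123.2]
tcp_rot: [3.141, -0.0, 0.304]
ft_force: [0.0, -3.7, 4.0]
opening: 0.29
grip_force: 30.0
```

>>> arm_command(delta_pos=[[0,0,-0.004],[0,0,-0.008],[0,0,-0.012],[0,0,-0.016],[0,0,-0.02]], delta_rot=[[0,0,0],[0,0,0],[0,0,0],[0,0,0],[0,0,0]], claw=[1,1,1,1,1])

```text
t: 12.43
eef_pos: [525.2, -162.0, 118.6]
tcp_rot: [-3.14, -0.001, 0.303]
ft_force: [1.4, 6.7, 13.9]
opening: 0.293
grip_force: 30.0
```

>>> arm_command(delta_pos=[[0,0,-0.002],[0,0,-0.004],[0,0,-0.006],[0,0,-0.006],[0,0,-0.006]], delta_rot=[[0,0,0],[0,0,0],[0,0,0],[0,0,0],[0,0,0]], claw=[1,1,1,1,1])

```text
t: 12.85
eef_pos: [525.3, -161.5, 117.4]
tcp_rot: [-3.14, -0.001, 0.303]
ft_force: [0.2, 7.6, 13.8]
opening: 0.294
grip_force: 30.0
```

>>> arm_command(delta_pos=[[0,0,-0.002],[0,0,-0.003],[0,0,-0.003],[0,0,-0.003],[0,0,-0.003]], delta_rot=[[0,0,0],[0,0,0],[0,0,0],[0,0,0],[0,0,0]], claw=[1,1,1,1,1])

```text
t: 13.27
eef_pos: [525.3, -161.5, 117.3]
tcp_rot: [-3.14, -0.001, 0.303]
ft_force: [-1.5, 8.8, 22.6]
opening: 0.293
grip_force: 30.0
```

>>> arm_command(delta_pos=[[0,0,0.02],[0,0,0.08],[0,0,0.16],[0,0,0.24],[0,0,0.3]], delta_rot=[[0,0,0],[0,0,0],[0,0,0],[0,0,0],[0,0,0]], claw=[1,1,1,1,1])

```text
t: 13.68
eef_pos: [524.6, -162.4, 191.5]
tcp_rot: [-3.14, 0.001, 0.304]
ft_force: [1.1, -0.3, -3.1]
opening: 0.296
grip_force: 30.0
```

>>> arm_command(delta_pos=[[0,0,0.12],[0,0,0.26],[0,0,0.4],[0,0,0.52],[0,0,0.62]], delta_rot=[[0,0,0],[0,0,0],[0,0,0],[0,0,0],[0,0,0]], claw=[1,1,1,1,1])

```text
t: 14.1
eef_pos: [524.6, -162.4, 347.5]
tcp_rot: [-3.141, 0.0, 0.304]
ft_force: [-0.1, -0.6, -3.4]
opening: 0.29
grip_force: 30.0
```

```bash
python3 - <<'E'
from h import *
s=read_camera("side");st=state();p=st["eef_pos"];print(p,proj("side",p-[0,0,69.7]))
f=lambda im,u,v,w,h,k:cv2.resize(im[v:v+h,u:u+w,::-1],None,fx=k,fy=k,interpolation=cv2.INTER_CUBIC)
a=f(s,300,165,120,80,5);o=np.zeros((600,600,3),np.uint8);o[:400]=a;o[400:]=f(s,300,45,120,40,5)
cv2.imwrite("pics/c5.png",cv2.convertScaleAbs(o,alpha=1.6))
E
```

```text
[ 525.7195867  -162.87212028  351.77904734] [391.39053999  97.63955239]
```

View pics/c5.png

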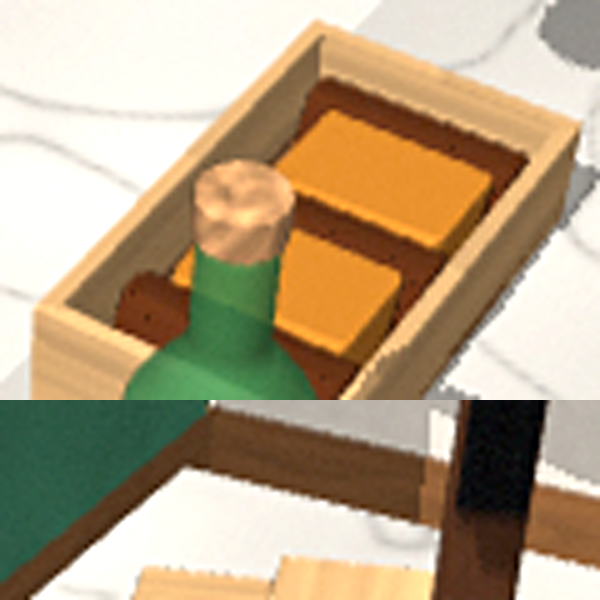

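Right wedge is down. The left one may have been nudged up slightly, so I'll re-press it to be sure.

>>> arm_command(delta_pos=[[0.01,0.08,0],[0.02,0.18,-0.14],[0.036,0.26,-0.3],[0.036,0.28,-0.46],[0.036,0.28,-0.62]], delta_rot=[[0,0,0],[0,0,0],[0,0,0],[0,0,0],[0,0,0]], claw=[1,1,1,1,1])

```text
t: 14.57
eef_pos: [533.2, -90.8, 190.2]
tcp_rot: [-3.14, 0.001, 0.305]
ft_force: [2.4, 0.4, -3.4]
opening: 0.293
grip_force: 30.0
```

>>> arm_command(delta_pos=[[0,0,-0.1],[0,0,-0.16],[0,0,-0.2],[0,0,-0.21],[0,0,-0.22]], delta_rot=[[0,0,0],[0,0,0],[0,0,0],[0,0,0],[0,0,0]], claw=[1,1,1,1,1])

```text
t: 14.98
eef_pos: [534.0, -92.9, 137.0]
tcp_rot: [-3.141, 0.001, 0.304]
ft_force: [0.3, -0.7, -2.9]
opening: 0.293
grip_force: 30.0
```

>>> arm_command(delta_pos=[[0,0,-0.008],[0,0,-0.016],[0,0,-0.024],[0,0,-0.03],[0,0,-0.032]], delta_rot=[[0,0,0],[0,0,0],[0,0,0],[0,0,0],[0,0,0]], claw=[1,1,1,1,1])

```text
t: 15.4
eef_pos: [534.1, -93.0, 129.4]
tcp_rot: [3.141, -0.0, 0.304]
ft_force: [-0.1, -0.6, -3.5]
opening: 0.294
grip_force: 30.0
```

>>> arm_command(delta_pos=[[0,0,-0.008],[0,0,-0.016],[0,0,-0.024],[0,0,-0.032],[0,0,-0.036]], delta_rot=[[0,0,0],[0,0,0],[0,0,0],[0,0,0],[0,0,0]], claw=[1,1,1,1,1])

```text
t: 15.82
eef_pos: [534.0, -93.0, 119.9]
tcp_rot: [-3.141, 0.0, 0.304]
ft_force: [-0.8, -0.3, -3.5]
opening: 0.295
grip_force: 30.0
```

>>> arm_command(delta_pos=[[0,0,-0.002],[0,0,-0.004],[0,0,-0.006],[0,0,-0.006],[0,0,-0.006]], delta_rot=[[0,0,0],[0,0,0],[0,0,0],[0,0,0],[0,0,0]], claw=[1,1,1,1,1])

```text
t: 16.23
eef_pos: [534.1, -93.0, 118.8]
tcp_rot: [3.141, -0.0, 0.304]
ft_force: [1.0, 0.2, -2.9]
opening: 0.292
grip_force: 30.0
```

>>> arm_command(delta_pos=[[0,0,-0.004],[0,0,-0.007],[0,0,-0.009],[0,0,-0.01],[0,0,-0.01]], delta_rot=[[0,0,0],[0,0,0],[0,0,0],[0,0,0],[0,0,0]], claw=[1,1,1,1,1])

```text
t: 16.65
eef_pos: [534.2, -93.0, 117.4]
tcp_rot: [3.141, -0.001, 0.304]
ft_force: [-4.6, 1.6, 12.6]
opening: 0.294
grip_force: 30.0
```

>>> arm_command(delta_pos=[[0,0,0.02],[0,0,0.08],[0,0,0.16],[0,0,0.24],[0,0,0.32]], delta_rot=[[0,0,0],[0,0,0],[0,0,0],[0,0,0],[0,0,0]], claw=[1,1,1,1,1])

```text
t: 17.07
eef_pos: [533.9, -92.9, 197.1]
tcp_rot: [-3.141, 0.0, 0.304]
ft_force: [-0.1, 1.0, -3.2]
opening: 0.295
grip_force: 30.0
```

>>> arm_command(delta_pos=[[0,0,0.12],[0,0,0.26],[0,0,0.4],[0,0,0.52],[0,0,0.6]], delta_rot=[[0,0,0],[0,0,0],[0,0,0],[0,0,0],[0,0,0]], claw=[1,1,1,1,1])

```text
t: 17.48
eef_pos: [534.2, -93.0, 349.6]
tcp_rot: [3.14, -0.003, 0.304]
ft_force: [0.5, -0.6, -3.7]
opening: 0.294
grip_force: 30.0
```

>>> arm_command(delta_pos=[[-0.01,0.05,0],[-0.04,0.16,0],[-0.07,0.28,0],[-0.1,0.4,0],[-0.14,0.52,0]], delta_rot=[[0,0,0],[0,0,0],[0,0,0],[0,0,0],[0,0,0]], claw=[1,1,1,1,1])

```text
t: 17.9
eef_pos: [498.0, 38.7, 344.9]
tcp_rot: [-3.141, 0.002, 0.303]
ft_force: [0.0, 0.9, -4.1]
opening: 0.289
grip_force: 30.0
```

>>> arm_command(delta_pos=[[-0.03,0.12,0],[-0.06,0.24,0],[-0.09,0.36,0],[-0.12,0.48,0],[-0.16,0.6,0]], delta_rot=[[0,0,0],[0,0,0],[0,0,0],[0,0,0],[0,0,0]], claw=[1,1,1,1,1])

```text
t: 18.32
eef_pos: [457.8, 188.7, 344.9]
tcp_rot: [-3.141, 0.002, 0.304]
ft_force: [1.2, -0.7, -2.7]
opening: 0.293
grip_force: 30.0
```

>>> arm_command(delta_pos=[[-0.03,0.12,0],[-0.06,0.24,0],[-0.1,0.36,0],[-0.13,0.44,0],[-0.14,0.484,0]], delta_rot=[[0,0,0],[0,0,0],[0,0,0],[0,0,0],[0,0,0]], claw=[1,1,1,1,1])

```text
t: 18.73
eef_pos: [422.0, 310.2, 344.9]
tcp_rot: [-3.142, 0.002, 0.306]
ft_force: [1.0, 0.0, -3.4]
opening: 0.294
grip_force: 30.0
```

>>> arm_command(delta_pos=[[0,0,-0.1],[0,0,-0.26],[0,0,-0.42],[0,0,-0.58],[0,0,-0.72]], delta_rot=[[0,0,0],[0,0,0],[0,0,0],[0,0,0],[0,0,0]], claw=[1,1,1,1,1])

```text
t: 19.15
eef_pos: [422.8, 307.3, 163.4]
tcp_rot: [3.141, 0.002, 0.304]
ft_force: [1.4, 0.5, -3.5]
opening: 0.29
grip_force: 30.0
```

>>> arm_command(delta_pos=[[0,0,-0.05],[0,0,-0.09],[0,0,-0.12],[0,0,-0.14],[0,0,-0.15]], delta_rot=[[0,0,0],[0,0,0],[0,0,0],[0,0,0],[0,0,0]], claw=[1,1,1,1,1])

```text
t: 19.57
eef_pos: [424.2, 308.1, 128.7]
tcp_rot: [-3.142, -0.001, 0.304]
ft_force: [0.6, -0.1, -2.1]
opening: 0.294
grip_force: 30.0
```

```bash
python3 - <<'E'
from h import *
t=read_camera("top");s=read_camera("side");print(state()["eef_pos"])
f=lambda im,u,v,w,h:cv2.resize(im[v:v+h,u:u+w,::-1],None,fx=4,fy=4,interpolation=cv2.INTER_CUBIC)
o=np.zeros((600,800,3),np.uint8);o[:400,:600]=f(t,335,230,150,100);o[400:,:600]=f(s,290,165,150,100)[:200]
o[:,600:]=f(s,0,0,1,1)[0,0];o[:,400:800][200:]=f(s,270,330,100,100)
cv2.imwrite("pics/c6.png",cv2.convertScaleAbs(o,alpha=1.6));cv2.imwrite("pics/t6.png",t[:,:,::-1]);cv2.imwrite("pics/s6.png",s[:,:,::-1])
E
```

```text
[424.24749134 308.10983723 129.10968595]
```

View pics/c6.png

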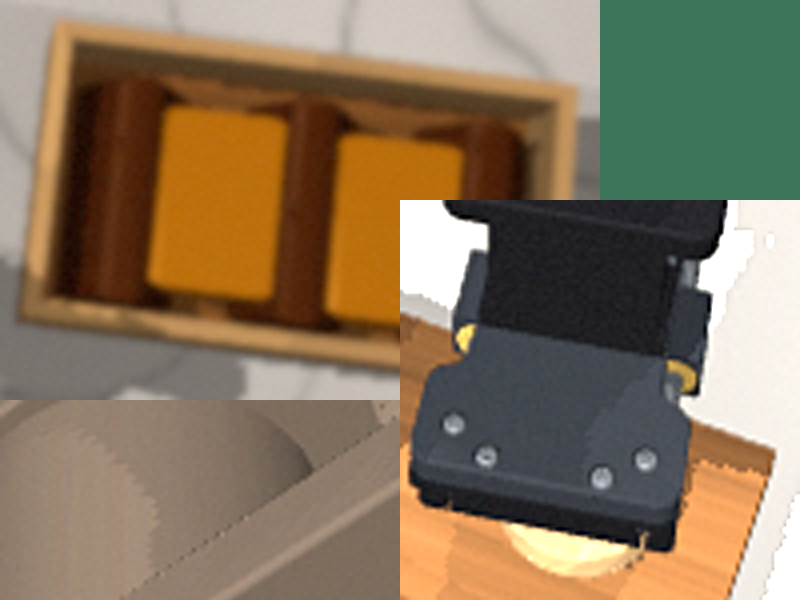

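Both wedges sit down between the dark loaves. The tamper hovers about 9 mm over its place, so I'll lower it gently.

>>> arm_command(delta_pos=[[0,0,-0.012],[0,0,-0.022],[0,0,-0.03],[0,0,-0.035],[0,0,-0.038]], delta_rot=[[0,0,0],[0,0,0],[0,0,0],[0,0,0],[0,0,0]], claw=[1,1,1,1,1])

```text
t: 20.08
eef_pos: [424.1, 308.0, 119.4]
tcp_rot: [3.142, -0.0, 0.304]
ft_force: [-3.5, -2.3, 12.5]
opening: 0.295
grip_force: 30.0
```

>>> arm_command(delta_pos=[[0,0,0],[0,0,0],[0,0,0],[0,0,0],[0,0,0]], delta_rot=[[0,0,0],[0,0,0],[0,0,0],[0,0,0],[0,0,0]], claw=[1,1,1,1,1])

```text
t: 20.5
eef_pos: [424.1, 308.0, 119.4]
tcp_rot: [3.142, -0.0, 0.304]
ft_force: [-0.7, -0.5, 2.2]
opening: 0.294
grip_force: 30.0
```

Seated on the shelf, so I'll release.

>>> arm_command(delta_pos=[[0,0,0],[0,0,0],[0,0,0],[0,0,0],[0,0,0]], delta_rot=[[0,0,0],[0,0,0],[0,0,0],[0,0,0],[0,0,0]], claw=[0.6,0.4,0.2,0,0])

```text
t: 20.92
eef_pos: [424.2, 308.0, 119.2]
tcp_rot: [3.142, -0.0, 0.304]
ft_force: [-0.8, -0.5, -0.8]
opening: 0.585
grip_force: 0.0
```

>>> arm_command(delta_pos=[[0,0,0],[0,0,0],[0,0,0],[0,0,0],[0,0,0]], delta_rot=[[0,0,0],[0,0,0],[0,0,0],[0,0,0],[0,0,0]], claw=[0,0,0,0,0])

```text
t: 21.33
eef_pos: [424.1, 308.0, 119.2]
tcp_rot: [3.141, 0.0, 0.304]
ft_force: [1.0, -0.1, 0.4]
opening: 0.938
grip_force: 0.0
```

>>> arm_command(delta_pos=[[0,0,0],[0,0,0],[0,0,0],[0,0,0],[0,0,0]], delta_rot=[[0,0,0],[0,0,0],[0,0,0],[0,0,0],[0,0,0]], claw=[0,0,0,0,0])

```text
t: 21.75
eef_pos: [424.1, 308.0, 119.2]
tcp_rot: [3.142, 0.0, 0.304]
ft_force: [-0.0, 0.3, -0.5]
opening: 0.997
grip_force: 0.0
```

>>> arm_command(delta_pos=[[0,0,0.06],[0,0,0.2],[0,0,0.36],[0,0,0.52],[0,0,0.64]], delta_rot=[[0,0,0],[0,0,0],[0,0,0],[0,0,0],[0,0,0]], claw=[0,0,0,0,0])

```text
t: 22.17
eef_pos: [424.2, 308.1, 282.5]
tcp_rot: [-3.141, -0.002, 0.304]
ft_force: [-0.1, -0.3, -0.7]
opening: 1.002
grip_force: 0.0
```

>>> arm_command(delta_pos=[[-0.08,0.06,0.04],[-0.18,0.14,0.08],[-0.28,0.22,0.08],[-0.38,0.3,0.08],[-0.5,0.4,0.08]], delta_rot=[[0,0,0],[0,0,0],[0,0,0],[0,0,0],[0,0,0]], claw=[0,0,0,0,0])

```text
t: 22.58
eef_pos: [298.2, 408.3, 299.5]
tcp_rot: [-3.142, -0.001, 0.303]
ft_force: [2.0, 0.0, 0.7]
opening: 1.001
grip_force: 0.0
```

>>> arm_command(delta_pos=[[-0.08,0.06,0],[-0.18,0.12,0],[-0.28,0.16,0],[-0.36,0.2,0],[-0.4,0.2,0]], delta_rot=[[0,0,0],[0,0,0],[0,0,0],[0,0,0],[0,0,0]], claw=[0,0,0,0,0])

```text
t: 23.0
eef_pos: [197.0, 459.0, 299.2]
tcp_rot: [-3.141, 0.0, 0.305]
ft_force: [-0.1, 0.5, -0.5]
opening: 1.005
grip_force: 0.0
```

```bash
python3 - <<'E'
from h import *
t=read_camera("top");s=read_camera("side");print(state()["eef_pos"],state()["t"])
f=lambda im,u,v,w,h,k:cv2.resize(im[v:v+h,u:u+w,::-1],None,fx=k,fy=k,interpolation=cv2.INTER_CUBIC)
o=np.zeros((600,800,3),np.uint8);o[:300,:450]=f(t,335,230,150,100,3);o[300:,:450]=f(s,290,165,150,100,3)
o[:300,450:]=f(t,110,190,100,100*3//3,3)[:, :300].repeat(1,0)[:300,:300] if 0 else cv2.resize(t[190:380,105:215,::-1],(350,300));o[300:,450:]=cv2.resize(s[310:470,150:370,::-1],(350,300))
cv2.imwrite("pics/c7.png",cv2.convertScaleAbs(o,alpha=1.6))
E
```

```text
[197.91299395 457.92781164 299.29247353] 23.1
```

View pics/c7.png

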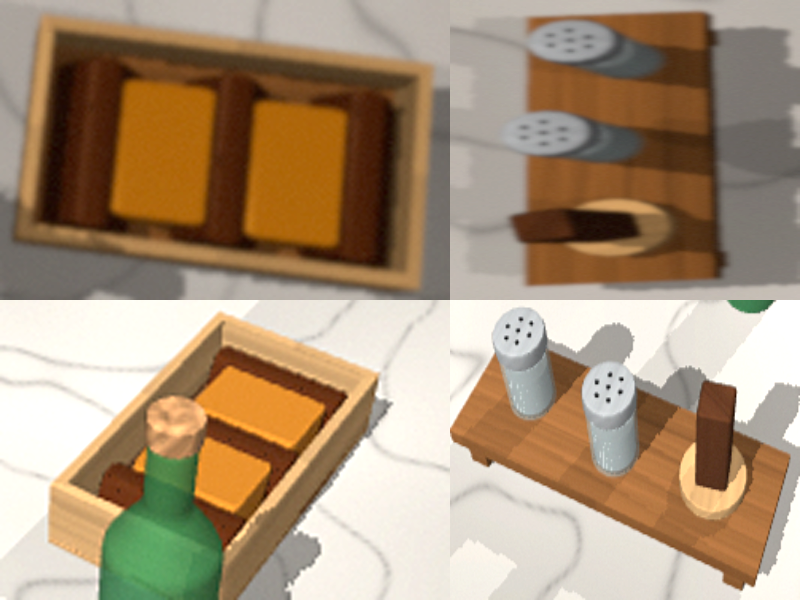

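The final views show both amber loaves sunk level between the dark ones, and the tamper upright in its place with the shakers undisturbed.

```bash
python3 -c "
from cell import *
print(job_done())"
```

```text
the job is handed in; nothing more can be done
None
```

The job is handed in at about 23 s: both amber loaves are pressed down until they read level with the dark ones, and the tamper is back upright in its place on the shelf; the gripper never touched the loaves, though I did not re-check the sieve in the final pictures.

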